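# Reset the tripped fume extractor through its shuttered well

### The job

The welding bench's fume extractor has tripped. On its control box (the larger box, with the sliding shutter) push the shutter fully open with a fingertip in its cup, reach down into the well and press the sunken reset key fully down for a moment, let it come back up, then push the shutter fully shut again. Work with the fingertips only: nothing is to be gripped or lifted, and leave the stop button, the lamp box's key and the things lying about alone.

Things in the scene. Friction and masses are not known exactly. Their poses are not given: they have to be found in the camera images.
- control_box: the fume extractor's control box, the larger of two grey boxes fixed on the bench: 150 mm (its x) by 240 mm (its y) by 70 mm high; origin at the centre of its underside, z up. Its top, at 70 mm, has a square vertical well, 48 x 48 mm, centred at x 0, y -70 mm, 52 mm deep, with the reset key in it. Over the well runs a sliding shutter, between two fixed guide bars 18 mm wide and 16 mm high (centred at x +-61 mm, y -109 to +81 mm). The stop button stands on the top at y +100 mm
- shutter (a joint): travel of the sliding shutter along the control box's +y, in m: 0 = shut (well covered), 0.075 = fully open (well wholly clear); hard stops at both ends. It starts shut or up to 8 mm open. Friction about 2 N holds it wherever it is left. The shutter is an aluminium plate 100 x 100 mm, 16 mm thick, on the box's top, its upper face 86.5 mm above the bench, with a square finger cup 46 x 46 mm, 14 mm deep, sunk in its middle: a fingertip put in the cup can push it either way
- shutter_cup (a point): centre of the shutter's finger cup at the level of the shutter's upper face (cup floor 14 mm below); moves with the shutter; axes as the control box's. When shut it is at y -55 mm of the box, fully open at y +20 mm
- reset_key (a joint): how far the reset key is pressed, in m: 0 = up, 0.006 = fully down (hard stop); spring return, 1.2 N to start it and about 5 N fully down
- reset_key_top (a point): centre of the top face of the reset key, a grey square key 28 x 28 mm in the middle of the control box's well; its face is 28 mm below the box's top (42 mm above the bench) when up
- stop_button (a joint): how far the stop button is pressed, in m: 0 = up, 0.005 = down; to be left alone. A round black mushroom button, 26 mm wide, 20 mm proud of the control box's top
- stop_top (a point): centre of the top of the stop button
- lamp_box: the lamp's switch box, the smaller grey box fixed on the bench: 110 x 150 x 60 mm, origin at the centre of its underside; it has no shutter, but an open square well, 48 mm, with a key like the reset key in it (the lamp key), and a round black fixed knob. To be left alone
- lamp_key (a joint): how far the lamp key is pressed, in m: 0 = up, 0.006 = down; to be left alone
- lamp_key_point (a point): centre of the top face of the lamp key, 22 mm below the lamp box's top
- wire_brush: wire brush lying down: wooden handle 30 x 210 x 16 mm on a steel bristle block, 34 mm high in all; lies loose in front of the control box; origin at the centre of its underside
- chipping_hammer: chipping hammer lying down, 205 mm long along its y, 105 mm across its head, 22 mm high; lies loose behind the control box; origin on its underside, near mid-length of the handle
- paste_tin: round tin of nozzle paste, 48 mm wide, 55 mm high; lies loose beside the -y end of the control box; origin at the centre of its underside
- magnet_block: blue-painted steel magnet block 45 x 30 x 25 mm; lies loose beside its +y end; origin at the centre of its underside
- coupon: flat rusty steel test plate 60 x 100 x 8 mm; lies loose in front of the lamp box; origin at the centre of its underside
- soapstone_case: slim white case 20 x 100 x 16 mm; lies loose behind the lamp box; origin at the centre of its underside

How it is judged:
By the outcome, as a careful person would: the job done as asked, in the order asked, and still so for the second after the job is handed in, with the robot touching nothing.
It also fails if it takes over 42 s, if anything falls off the work surface, if the arm or the gripper's body presses on something with over 40 N, if the wrist force passes 120 N, or if a joint passes its speed limit or range.

### The arm

A 7-joint arm with a two-finger parallel gripper is mounted at the origin on the work surface. World frame = base frame: x ahead of the robot, y to its left, z up, the work surface at z = 0. Lengths are in m, angles in rad, forces in N, time in s.
With the tool pointing down it reaches from about 0.425 to 0.875 m from the base axis. Payload 4.7 kg.
Tool frame: the origin (TCP) lies midway between the tips of the shut fingers; the grasp point (between the pads) lies 19 mm behind it; x points along the fingers, y is the direction in which the jaws open and shut, and the axes are right-handed (so a half turn about x gives the same grasp; the last joint's range is limited). The gripper opens to 87 mm and grips with 3 to 60 N. Pads are 19 mm wide; open, the fingers measure 117 mm over their backs; the gripper's body (75 mm by 190 mm) begins 51 mm behind the grasp point.
Start: joints at [-1.21, 0.321, -0.07, 1.45, 0.023, 1.371, -0.057], TCP at [0.221, 0.611, 0.223] pointing down, gripper open.
Joint ranges: [-2.86, 2.86], [-0.3, 2.09], [-1.38, 1.24], [0.06, 2.45], [-1.56, 4.7], [0.09, 2.05], [-2.69, 2.69]. Speed limits (rad/s): [2.57, 2.57, 3.14, 3.14, 3.14, 3.14, 3.14].

### API

Orientations are given as a rotation vector (axis times angle).
In Python, from bench import ctrl gives the robot as it stands. The module is installed in compiled form; this text tells all that it offers.
- The arm moves only by the shell command python3 -m jog 'ROWS' [FORCE]. ROWS is JSON, a list of rows, each an object with "rot": the turn, a rotation vector about the tool's x, y, z in units of 5 degrees (1.0 is 5 degrees), a list of three; "travel": the shift along the tool's x, y, z in units of 0.3 m (1.0 is 0.3 m), a list of three; "jaw": the closure, from -1 (fully open) to 1 (shut), so that 0 is half open. In form: [{"rot": [ax, ay, az], "travel": [tx, ty, tz], "jaw": jaw}, ...]. A call has 1 to 8 rows; each row shifts and turns the commanded pose from where the row before left it, along the tool's axes as they then stand; what a row does not reach is not made up. A row lasts 1/10 s, in which the tool goes at most 50 mm and 8.59 degrees, less where a joint would pass 70% of its speed; a pose out of reach is approached as far as the arm can. A call with a number of a shift or a turn outside -1 to 1 is refused whole. A call with a gripper value outside its range is refused whole. The fingers move at their own pace and stop on an object; FORCE is the grip in N (left out, the last holds). Time passes only in rows, so rows that do not move let the fingers close. It gives the time, the measured TCP pose, the force and the opening at its end, in the units of the state.
- ctrl.get_state(): the state, without advancing time (a new reading comes with each control period).
- ctrl.get_image(name): name is "side" or "top" or "wrist"; returns the picture (384x512x3 uint8, red, green, blue); there is no depth.
- ctrl.camera_model(name): a dict with "mtx" (3x3 intrinsics, pixels), "k1" (the pictures are not rectified: a ray, as slopes to the right and down, at radius r is drawn at 1 + k1 r^2 times it, then the intrinsics apply), "extrinsics" (4x4, takes a point from world to camera coordinates); the wrist camera has in their place "hand_eye" (4x4, takes a point from camera to tool coordinates, whose origin is the TCP and whose axes are the tool frame's). Camera axes: x right, y up, looking along -z (the intrinsics and any distortion apply to the point x, -y, -z); pixel columns grow to the right and rows downward; lengths in m; the calibration is good to about 2 mm. A picture is of the moment at which its call begins: read the wrist's pose just before it. camera_model takes no time and is no camera call.
- ctrl.close_job(): hands the job in, once; it reports no verdict.
The state is a dict: "time": time; "joint_positions": joint angles; "qd": joint speeds; "joint_torque": joint torques, N m; "position": TCP position; "tool_rot": TCP orientation; "ft_force": force on the tool from outside, world axes, zero at the start; "torque": the same for the moment, N m; "grip_width": opening from 0.0 (shut) to 1.0 (fully open).
Only numpy, scipy, OpenCV 4.12 (cv2) and the standard library are available. Lean on these libraries where they do the work, as an engineer would, in place of code of your own. Each camera call takes 0.05 s, during which the arm holds its last target.

## Working session

There is one attempt and no reset: what is moved stays moved. The work goes in short steps, Python scripts to look and compute and a shell command to move; the robot and the scene stay as the last step left them, time stands still between calls to the robot, and variables do not carry over. Pictures are saved under pics/ and viewed, and the job is handed in when it is done.

```bash
mkdir -p pics
python3 - <<'E'
from bench import ctrl
import cv2
s=ctrl.get_state()
print(s)
for n in("top","side","wrist"):
    im=ctrl.get_image(n); cv2.imwrite(f"pics/{n}0.png",im[:,:,::-1])
    print(n,ctrl.camera_model(n))
E
```

```text
{'time': 0.0, 'joint_positions': array([-1.20992166,  0.32181608, -0.07009048,  1.45166204,  0.02256169,
        1.37079725, -0.05688769]), 'qd': array([ 0.00024349,  0.00045821, -0.00136563, -0.00051385, -0.00117498,
        0.00063704,  0.00046573]), 'joint_torque': array([-4.91301557e-05, -4.91282845e+01, -4.03854540e-01, -3.12531137e+01,
       -6.38217176e-02,  4.36741335e-02,  1.70588742e-04]), 'position': array([0.22075692, 0.61078008, 0.22147254]), 'tool_rot': array([ 0.27060737,  1.55388763, -0.27356801]), 'ft_force': array([-0.76514199,  0.42721452, -0.36203926]), 'torque': array([-0.01035379,  0.01986088,  0.03685578]), 'grip_width': 1.0005457290788196}
top {'mtx': array([[446.03957868,   0.        , 256.75628274],
       [  0.        , 446.03957868, 189.59533143],
       [  0.        ,   0.        ,   1.        ]]), 'k1': -0.1319288467625359, 'extrinsics': array([[ 1.37065138e-02, -9.99906060e-01,  4.51728270e-05,
        -2.24950965e-02],
       [ 9.97850533e-01,  1.36812323e-02,  6.40869544e-02,
        -5.63104487e-01],
       [-6.40815521e-02, -8.33332998e-04,  9.9794
[... 430 characters left out ...]
.80112357, -0.18467002],
       [-0.26819102, -0.75506929,  0.59828417, -0.79646981],
       [ 0.        ,  0.        ,  0.        ,  1.        ]])}
wrist {'mtx': array([[270.06725634,   0.        , 247.60910511],
       [  0.        , 270.06725634, 190.8571301 ],
       [  0.        ,   0.        ,   1.        ]]), 'k1': 0.0030542031572716247, 'hand_eye': array([[-5.56859256e-04,  2.39659092e-01, -9.70856946e-01,
        -1.62208153e-01],
       [ 9.99999622e-01, -5.15206102e-04, -7.00755013e-04,
        -6.17217497e-04],
       [-6.68133732e-04, -9.70856969e-01, -2.39658714e-01,
        -6.49338365e-02],
       [ 0.00000000e+00,  0.00000000e+00,  0.00000000e+00,
         1.00000000e+00]])}
```

View pics/top0.png

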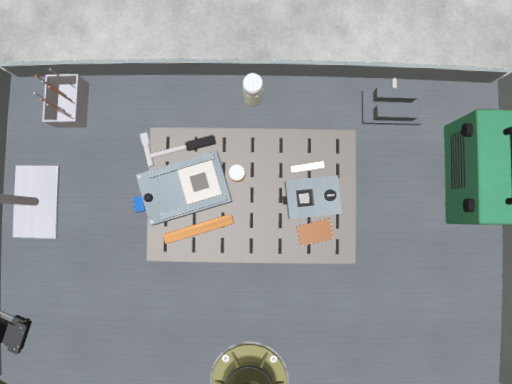

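View pics/side0.png

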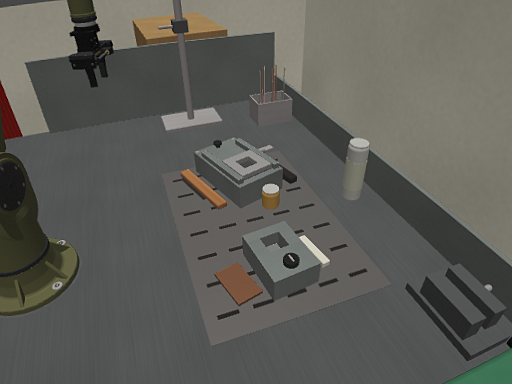

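View pics/wrist0.png

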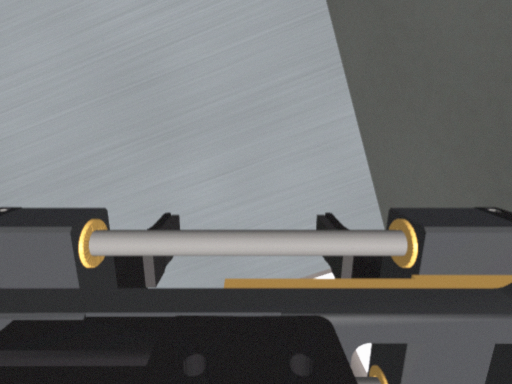

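The top view shows the control box around (184,188). Its stop button is at (148,198), the white shutter with its cup is around (200,182), the tin is at (237,172) and the lamp box is at (313,197). I'll zoom in and measure.

```bash
cat > h.py <<'E'
import numpy as np, cv2
from bench import ctrl
from scipy.spatial.transform import Rotation as R
def cam(n):
    m=ctrl.camera_model(n)
    return m
def ray(n,px,state=None):
    m=cam(n); K=m['mtx']; px=np.array(px,float).reshape(-1,2)
    d=np.c_[(px[:,0]-K[0,2])/K[0,0],(px[:,1]-K[1,2])/K[1,1]]
    u=d.copy()
    for _ in range(30):
        r2=(u**2).sum(1,keepdims=True); u=d/(1+m['k1']*r2)
    c=np.c_[u[:,0],-u[:,1],-np.ones(len(u))]
    if n=='wrist':
        T=np.eye(4);T[:3,:3]=R.from_rotvec(state['tool_rot']).as_matrix();T[:3,3]=state['position']
        T=T@m['hand_eye']
    else: T=np.linalg.inv(m['extrinsics'])
    return T[:3,3],c@T[:3,:3].T
def onz(n,px,z,state=None):
    o,d=ray(n,px,state); return o+d*((z-o[2])/d[:,2])[:,None]
def proj(n,P,state=None):
    m=cam(n);P=np.array(P,float).reshape(-1,3)
    if n=='wrist':
        T=np.eye(4);T[:3,:3]=R.from_rotvec(state['tool_rot']).as_matrix();T[:3,3]=state['position']
        E=np.linalg.inv(T@m['hand_eye'])
    else:E=m['extrinsics']
    c=P@E[:3,:3].T+E[:3,3]; u=np.c_[c[:,0]/-c[:,2],-c[:,1]/-c[:,2]]
    u=u*(1+m['k1']*(u**2).sum(1,keepdims=True))
    return u@np.diag([m['mtx'][0,0],m['mtx'][1,1]])+m['mtx'][:2,2]
E
python3 - <<'E'
import cv2
im=cv2.imread('pics/top0.png')
c=im[130:250,125:250]; cv2.imwrite('pics/topz.png',cv2.resize(c,None,fx=5.0,fy=5.0,interpolation=cv2.INTER_CUBIC)[:600,:800])
im=cv2.imread('pics/side0.png')
c=im[130:215,175:305]; cv2.imwrite('pics/sidez.png',cv2.resize(c,None,fx=6,fy=6,interpolation=cv2.INTER_CUBIC))
E
```

```text
(no output)
```

View pics/topz.png

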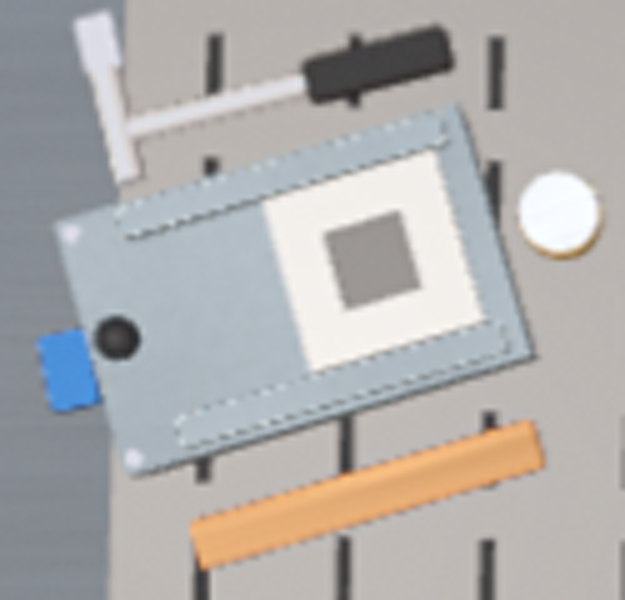

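View pics/sidez.png

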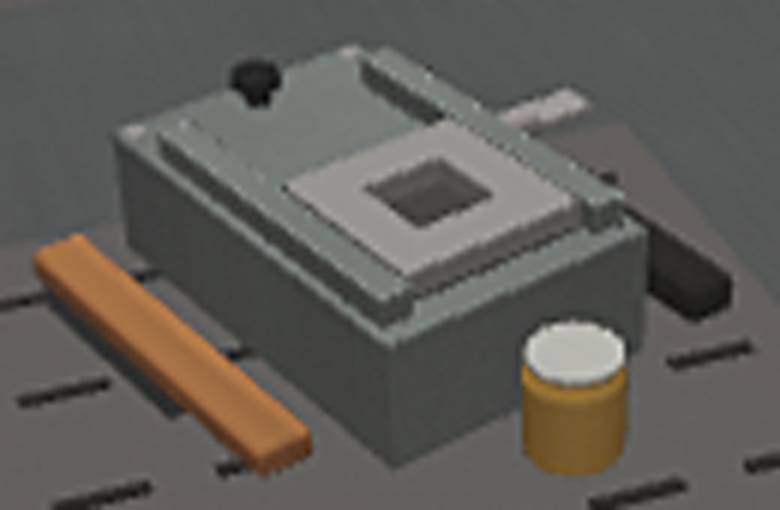

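Zoomed top view (5x, offset 125,130):
- The box top corners are at (55,225), (457,103), (535,355) and (130,475).
- The plate corners are at (263,198), (437,150), (483,322) and (310,372).
- The cup is centred near (373,260).

Now I'll cast rays for the poses.

Run:
```python
from h import *
im=cv2.imread('pics/top0.png')
o=np.array([125,130.]); f=lambda l:(np.array(l)+.5)/5-.5+o
box=onz('top',f([(55,225),(457,103),(535,355),(130,475)]),.07)
print('box',box.round(4)[:,:2]); c=box.mean(0)
e=[np.linalg.norm(box[i]-box[(i+1)%4]) for i in range(4)];print(np.round(e,4))
yv=(box[0]+box[3]-box[1]-box[2])[:2];xv=(box[0]+box[1]-box[2]-box[3])[:2]
yaw=np.arctan2(yv[1],yv[0])-np.pi/2;yaw2=np.arctan2(xv[1],xv[0]);print('c',c,'yaw',np.degrees([yaw,yaw2]))
pl=onz('top',f([(263,198),(437,150),(483,322),(310,372)]),.0865)
print('plate',pl.mean(0),[np.linalg.norm(pl[i]-pl[(i+1)%4]).round(4) for i in range(4)])
d=pl[0]+pl[3]-pl[1]-pl[2];print('yawp',np.degrees(np.arctan2(d[1],d[0]))-90)
cu=onz('top',f([(323,233),(402,211),(421,287),(346,310)]),.0865);print('cup',cu.mean(0),[np.linalg.norm(cu[i]-cu[(i+1)%4]).round(4) for i in range(4)])
Rm=R.from_euler('z',yaw).as_matrix()
print('plate in box',(pl.mean(0)-c)@Rm,'cup',(cu.mean(0)-c)@Rm)
st=onz('top',f([(117,337)]),.09)[0];print('stop',st,(st-c)@Rm)
# side check
o=np.array([175,130.]);g=lambda l:(np.array(l)+.5)/6-.5+o
ps=onz('side',g([(432,120),(583,203),(412,280),(287,187)]),.0865);print('side plate',ps.mean(0),[np.linalg.norm(ps[i]-ps[(i+1)%4]).round(4) for i in range(4)],(ps.mean(0)-c)@Rm)
cs=onz('side',g([(437,157),(494,192),(424,228),(364,188)]),.0865);print('side cup',cs.mean(0),(cs.mean(0)-c)@Rm)
s=ctrl.get_state();print(R.from_rotvec(s['tool_rot']).as_matrix().round(3))
```

```text
box [[0.5981 0.3307]
 [0.6703 0.1022]
 [0.5281 0.0554]
 [0.4569 0.2834]]
[0.2396 0.1497 0.2388 0.1489]
c [0.56335619 0.19292317 0.07      ] yaw [17.44122399 18.37657603]
plate [0.57894599 0.14573256 0.0865    ] [np.float64(0.1011), np.float64(0.0997), np.float64(0.1002), np.float64(0.1011)]
yawp 16.541867045991097
cup [0.57896572 0.14576191 0.0865    ] [np.float64(0.0458), np.float64(0.0439), np.float64(0.0437), np.float64(0.045)]
plate in box [ 0.00072874 -0.04969371  0.0165    ] cup [ 0.00075636 -0.04967162  0.0165    ]
stop [0.53391044 0.28792625 0.09      ] [0.00038303 0.099461   0.02      ]
side plate [0.57852453 0.14340925 0.0865    ] [np.float64(0.1068), np.float64(0.0993), np.float64(0.1007), np.float64(0.0909)] [-0.0003697  -0.05178388  0.0165    ]
side cup [0.58047744 0.14681515 0.0865    ] [ 0.00251426 -0.04911991  0.0165    ]
[[-0.     0.34   0.94 ]
 [-0.001  0.94  -0.34 ]
 [-1.    -0.001  0.   ]]
```

The measurements agree with each other and with the given sizes. The box centre is (0.563,0.193) with yaw about 17.5°, and the shutter is about 5 mm open. First I'll shut the fingers and turn the tool so its y lies along the box's +y (+37.4°).

```bash
python3 -m jog '[{"rot":[-0.935,0,0],"travel":[0,0,0],"jaw":1},{"rot":[-0.935,0,0],"travel":[0,0,0],"jaw":1},{"rot":[-0.935,0,0],"travel":[0,0,0],"jaw":1},{"rot":[-0.935,0,0],"travel":[0,0,0],"jaw":1},{"rot":[-0.935,0,0],"travel":[0,0,0],"jaw":1},{"rot":[-0.935,0,0],"travel":[0,0,0],"jaw":1},{"rot":[-0.935,0,0],"travel":[0,0,0],"jaw":1},{"rot":[-0.935,0,0],"travel":[0,0,0],"jaw":1}]' 20
cat >> h.py <<'E'
def go(P):
    s=ctrl.get_state();M=R.from_rotvec(s['tool_rot']).as_matrix()
    d=(np.array(P)-s['position'])
    print('t',s['time'],'pos',s['position'].round(4),'F',s['ft_force'].round(1),'w',round(s['grip_width'],3),'yaw',np.degrees(np.arctan2(-M[0,1],M[1,1])).round(2),'x',M[:,0].round(4))
    print('tool delta units',(M.T@d/0.3).round(4))
E
python3 -c "
from h import *
go([.579,.146,.20])"
```

```text
time: 0.95
position: [0.2209, 0.6111, 0.2221]
tool_rot: [-0.243, 1.557, 0.242]
ft_force: [0.7, -0.7, -0.2]
grip_width: 0.356
t 0.95 pos [0.2209 0.6111 0.2221] F [ 0.7 -0.7 -0.2] w 0.356 yaw 17.72 x [-2.e-04 -8.e-04 -1.e+00]
tool delta units [ 0.0746 -1.84    0.6651]
```

```bash
python3 -m jog '[{"rot":[0,0,0],"travel":[0.004,-0.115,0.0416],"jaw":1},{"rot":[0,0,0],"travel":[0.004,-0.115,0.0416],"jaw":1},{"rot":[0,0,0],"travel":[0.004,-0.115,0.0416],"jaw":1},{"rot":[0,0,0],"travel":[0.004,-0.115,0.0416],"jaw":1},{"rot":[0,0,0],"travel":[0.004,-0.115,0.0416],"jaw":1},{"rot":[0,0,0],"travel":[0.004,-0.115,0.0416],"jaw":1},{"rot":[0,0,0],"travel":[0.004,-0.115,0.0416],"jaw":1},{"rot":[0,0,0],"travel":[0.004,-0.115,0.0416],"jaw":1}]'
python3 -m jog '[{"rot":[0,0,0],"travel":[0.004,-0.115,0.0416],"jaw":1},{"rot":[0,0,0],"travel":[0.004,-0.115,0.0416],"jaw":1},{"rot":[0,0,0],"travel":[0.004,-0.115,0.0416],"jaw":1},{"rot":[0,0,0],"travel":[0.004,-0.115,0.0416],"jaw":1},{"rot":[0,0,0],"travel":[0.004,-0.115,0.0416],"jaw":1},{"rot":[0,0,0],"travel":[0.004,-0.115,0.0416],"jaw":1},{"rot":[0,0,0],"travel":[0.004,-0.115,0.0416],"jaw":1},{"rot":[0,0,0],"travel":[0.004,-0.115,0.0416],"jaw":1}]'
python3 -m jog '[{"rot":[0,0,0],"travel":[0,0,0],"jaw":1},{"rot":[0,0,0],"travel":[0,0,0],"jaw":1}]'
python3 - <<'E'
from h import *
go([.579,.146,.12])
s=ctrl.get_state()
for n in('wrist','top'):
    im=ctrl.get_image(n)[:,:,::-1]; cv2.imwrite(f'pics/{n}1.png',im)
m=cv2.imread('pics/top1.png')[130:250,125:250];cv2.imwrite('pics/top1z.png',cv2.resize(m,None,fx=4,fy=4,interpolation=2))
E
```

```text
time: 1.75
position: [0.3999, 0.3767, 0.2127]
tool_rot: [-0.24, 1.558, 0.24]
ft_force: [-0.2, 0.1, 0.1]
grip_width: 0.005
time: 2.55
position: [0.5782, 0.1439, 0.2031]
tool_rot: [-0.24, 1.558, 0.24]
ft_force: [0.1, 0.5, -0.5]
grip_width: 0.003
time: 2.75
position: [0.5777, 0.1442, 0.2029]
tool_rot: [-0.238, 1.559, 0.238]
ft_force: [0.6, 0.1, -0.1]
grip_width: 0.003
t 2.75 pos [0.5777 0.1442 0.2029] F [ 0.6  0.1 -0.1] w 0.003 yaw 17.4 x [-9.e-04 -1.e-04 -1.e+00]
tool delta units [0.2762 0.0045 0.0063]
```

View pics/wrist1.png

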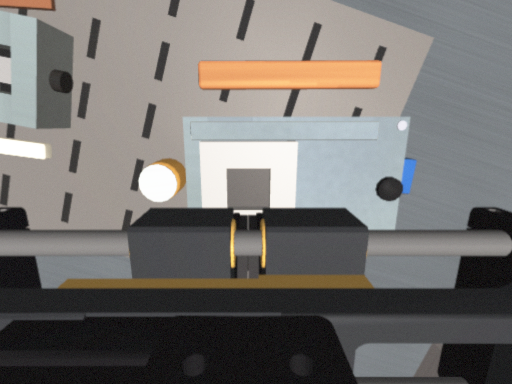

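View pics/top1z.png

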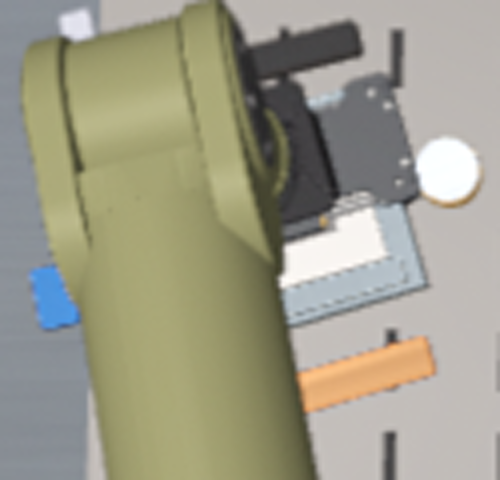

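The wrist view shows the plate with left edge near column 200 and right edge near 298, and the cup at columns 227–271 with its near edge at row 168. The fingers are shut at (248,212). I'll cross-check the cup position in tool coordinates.

Run:
```python
from h import *
s=ctrl.get_state()
M=R.from_rotvec(s['tool_rot']).as_matrix()
im=cv2.imread('pics/wrist1.png')
g=cv2.cvtColor(im,cv2.COLOR_BGR2GRAY).astype(int)
for r in(180,190,200):print(r,[(i,g[r,i]-g[r,i-2]) for i in range(180,320) if abs(g[r,i]-g[r,i-2])>25])
print([(i,g[i,248]-g[i-2,248]) for i in range(110,212) if abs(g[i,248]-g[i-2,248])>15])
def t(px,z):
    return ((onz('wrist',px,z,s)-s['position'])@M).round(4)
print('plate corner L/R',t([(200,141),(297.5,141)],.0865))
print('cup',t([(227,168.5),(270.5,168.5),(227,190),(271,190)],.0865))
print('box',t([(183,118),(410,118)],.07))
print('stop',t([(389,188)],.09), s['position']+M@t([(389,188)],.09)[0])
# expected from top
```

```text
180 [(180, np.int64(-47)), (181, np.int64(-47)), (186, np.int64(62)), (187, np.int64(66)), (201, np.int64(49)), (202, np.int64(45)), (227, np.int64(-95)), (228, np.int64(-102)), (270, np.int64(75)), (271, np.int64(120)), (272, np.int64(43)), (296, np.int64(-33)), (297, np.int64(-54))]
190 [(201, np.int64(33)), (202, np.int64(50)), (227, np.int64(-93)), (228, np.int64(-104)), (229, np.int64(-26)), (270, np.int64(89)), (271, np.int64(119)), (272, np.int64(33)), (296, np.int64(-37)), (297, np.int64(-43))]
200 [(202, np.int64(52)), (203, np.int64(38)), (227, np.int64(-84)), (228, np.int64(-118)), (229, np.int64(-39)), (270, np.int64(111)), (271, np.int64(115)), (296, np.int64(-46)), (297, np.int64(-28))]
[(123, np.int64(17)), (139, np.int64(-21)), (140, np.int64(-25)), (141, np.int64(23)), (142, np.int64(75)), (143, np.int64(56)), (168, np.int64(-44)), (169, np.int64(-102)), (170, np.int64(-72)), (207, np.int64(-16)), (209, np.int64(21)), (210, np.int64(118)), (211, np.int64(114))]
plate corner L/R [[ 0.1166 -0.0488 -0.0486]
 [ 0.1167  0.0503 -0.0487]]
cup [[ 0.1166 -0.0219 -0.0204]
 [ 0.1166  0.0235 -0.0204]
 [ 0.1166 -0.0223  0.0027]
 [ 0.1166  0.0245  0.0026]]
box [[ 0.1331 -0.0686 -0.0715]
 [ 0.1333  0.171  -0.0716]]
stop [[ 0.1132  0.1477 -0.0004]] [0.53168872 0.28724629 0.0900328 ]
```

Run:
```python
import cv2
m=cv2.imread('pics/wrist1.png')[105:230,170:420];cv2.imwrite('pics/wrist1z.png',cv2.resize(m,None,fx=3.2,fy=3.2,interpolation=2))
```

```text
(no output)
```

View pics/wrist1z.png

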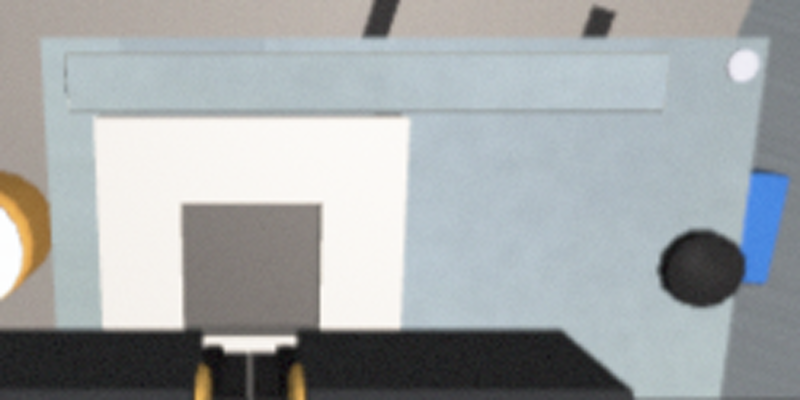

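The wrist view agrees within 2 mm: the cup is at tool offset y +1 mm, z +2 mm, with the shutter about 5 mm open. Lowering into the cup.

```bash
python3 -m jog '[{"rot":[0,0,0],"travel":[0.06,0.003,0.0065],"jaw":1},{"rot":[0,0,0],"travel":[0.1,0,0],"jaw":1},{"rot":[0,0,0],"travel":[0.1,0,0],"jaw":1},{"rot":[0,0,0],"travel":[0.07,0,0],"jaw":1},{"rot":[0,0,0],"travel":[0,0,0],"jaw":1}]'
python3 -m jog '[{"rot":[0,0,0],"travel":[0.04,0,0],"jaw":1},{"rot":[0,0,0],"travel":[0.025,0,0],"jaw":1},{"rot":[0,0,0],"travel":[0.022,0,0],"jaw":1},{"rot":[0,0,0],"travel":[0,0,0],"jaw":1}]'
python3 - <<'E'
from h import *
go([.579,.146,.0765])
im=ctrl.get_image('wrist')[:,:,::-1]; cv2.imwrite(f'pics/wrist2.png',im)
E
```

```text
time: 3.35
position: [0.5759, 0.1478, 0.101]
tool_rot: [-0.243, 1.564, 0.242]
ft_force: [0.2, 0.4, 0.8]
grip_width: 0.006
time: 3.75
position: [0.5788, 0.1465, 0.0777]
tool_rot: [-0.24, 1.558, 0.24]
ft_force: [-0.1, -0.2, 0.4]
grip_width: 0.005
t 3.75 pos [0.5788 0.1465 0.0777] F [-0.1 -0.2  0.4] w 0.005 yaw 17.53 x [-8.e-04 -2.e-04 -1.e+00]
tool delta units [ 0.004  -0.0018  0.    ]
```

View pics/wrist2.png

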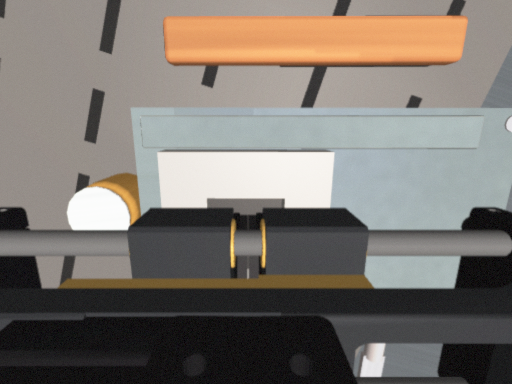

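The fingertips are 9 mm below the plate's face, in the cup, with no force showing. Pushing open along +y.

```bash
python3 -m jog '[{"rot":[0,0,0],"travel":[0.003,0.02,0],"jaw":1},{"rot":[0,0,0],"travel":[0,0.03,0],"jaw":1},{"rot":[0,0,0],"travel":[0,0.035,0],"jaw":1},{"rot":[0,0,0],"travel":[0,0.035,0],"jaw":1},{"rot":[0,0,0],"travel":[0,0.035,0],"jaw":1},{"rot":[0,0,0],"travel":[0,0.035,0],"jaw":1},{"rot":[0,0,0],"travel":[0,0.03,0],"jaw":1},{"rot":[0,0,0],"travel":[0,0.015,0],"jaw":1}]'
python3 -m jog '[{"rot":[0,0,0],"travel":[0,0.01,0],"jaw":1},{"rot":[0,0,0],"travel":[0,0.01,0],"jaw":1},{"rot":[0,0,0],"travel":[0,0,0],"jaw":1}]'
python3 -c "
from h import *
go([.579,.146,.0765])"
```

```text
time: 4.6
position: [0.5576, 0.2156, 0.0775]
tool_rot: [-0.241, 1.557, 0.242]
ft_force: [1.6, -2.2, 1.9]
grip_width: 0.006
time: 4.9
position: [0.5558, 0.22, 0.0773]
tool_rot: [-0.24, 1.558, 0.241]
ft_force: [0.1, -0.1, 0.2]
grip_width: 0.008
t 4.9 pos [0.5558 0.22   0.0773] F [ 0.1 -0.1  0.2] w 0.008 yaw 17.55 x [-5.e-04  5.e-04 -1.e+00]
tool delta units [ 0.0023 -0.2586 -0.0008]
```

```bash
python3 -m jog '[{"rot":[0,0,0],"travel":[0,0.007,0],"jaw":1},{"rot":[0,0,0],"travel":[0,0,0],"jaw":1}]'; python3 -m jog '[{"rot":[0,0,0],"travel":[0,0.007,0],"jaw":1},{"rot":[0,0,0],"travel":[0,0,0],"jaw":1}]'
python3 -c "
from h import *
go([.579,.146,.0765])"
```

```text
time: 5.1
position: [0.5553, 0.2215, 0.0772]
tool_rot: [-0.24, 1.558, 0.24]
ft_force: [0.0, -1.5, 1.6]
grip_width: 0.007
time: 5.3
position: [0.5546, 0.2236, 0.0772]
tool_rot: [-0.24, 1.558, 0.24]
ft_force: [-0.5, -2.8, 0.9]
grip_width: 0.007
t 5.3 pos [0.5546 0.2236 0.0772] F [-0.5 -2.8  0.9] w 0.007 yaw 17.53 x [-5.e-04 -1.e-04 -1.e+00]
tool delta units [ 0.0023 -0.271  -0.0004]
```

```bash
python3 -m jog '[{"rot":[0,0,0],"travel":[0,0.007,0],"jaw":1},{"rot":[0,0,0],"travel":[0,0,0],"jaw":1}]'; python3 -m jog '[{"rot":[0,0,0],"travel":[0,0.007,0],"jaw":1},{"rot":[0,0,0],"travel":[0,0,0],"jaw":1}]'
python3 -c "
from h import *
go([.579,.146,.0765])"
```

```text
time: 5.5
position: [0.554, 0.2257, 0.0772]
tool_rot: [-0.24, 1.558, 0.24]
ft_force: [1.8, -0.9, 0.0]
grip_width: 0.006
time: 5.7
position: [0.5539, 0.2258, 0.0772]
tool_rot: [-0.241, 1.558, 0.238]
ft_force: [0.9, -4.5, 0.1]
grip_width: 0.008
t 5.7 pos [0.5539 0.2258 0.0772] F [ 0.9 -4.5  0.1] w 0.008 yaw 17.48 x [ 0.     -0.0023 -1.    ]
tool delta units [ 3.000e-03 -2.788e-01 -2.000e-04]
```

```bash
python3 -m jog '[{"rot":[0,0,0],"travel":[0,0.007,0],"jaw":1},{"rot":[0,0,0],"travel":[0,0.003,0],"jaw":1},{"rot":[0,0,0],"travel":[0,0,0],"jaw":1}]'
python3 -m jog '[{"rot":[0,0,0],"travel":[0,-0.03,0],"jaw":1},{"rot":[0,0,0],"travel":[-0.05,0,0],"jaw":1},{"rot":[0,0,0],"travel":[-0.1,0,0],"jaw":1},{"rot":[0,0,0],"travel":[-0.1,0,0],"jaw":1},{"rot":[0,0,0],"travel":[0,0,0],"jaw":1},{"rot":[0,0,0],"travel":[0,0,0],"jaw":1}]'
python3 - <<'E'
from h import *
go([.579,.146,.0765])
im=ctrl.get_image('wrist')[:,:,::-1]; cv2.imwrite(f'pics/wrist3.png',im)
im=ctrl.get_image('side')[:,:,::-1]; cv2.imwrite('pics/side3z.png',cv2.resize(im[130:215,175:305],None,fx=6,fy=6,interpolation=cv2.INTER_CUBIC))
E
```

```text
time: 6.0
position: [0.5539, 0.2258, 0.0772]
tool_rot: [-0.242, 1.558, 0.234]
ft_force: [2.1, -9.3, 1.1]
grip_width: 0.007
time: 6.6
position: [0.5558, 0.2234, 0.1543]
tool_rot: [-0.239, 1.555, 0.243]
ft_force: [-0.0, -0.5, -0.1]
grip_width: 0.006
t 6.6 pos [0.5558 0.2234 0.1543] F [-0.  -0.5 -0.1] w 0.006 yaw 17.6 x [ 0.0024  0.0026 -1.    ]
tool delta units [ 0.2587 -0.2696 -0.0051]
```

View pics/wrist3.png

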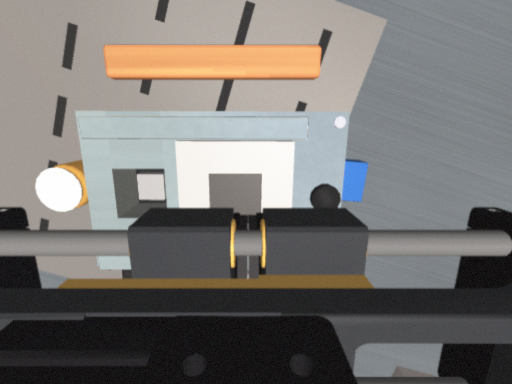

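View pics/side3z.png

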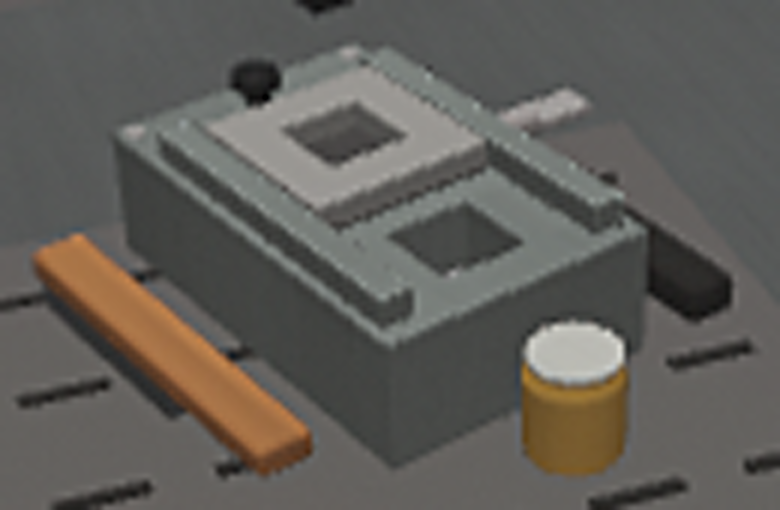

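The shutter is fully open: the force rose to 9 N with no motion. The wrist view shows the well at columns 114–166 with its top edge at row 168, and the key at (138–165, 174–200). Measuring the well centre.

Run:
```python
from h import *
s=ctrl.get_state()
M=R.from_rotvec(s['tool_rot']).as_matrix()
m=cv2.imread('pics/wrist3.png')
cv2.imwrite('pics/wrist3z.png',cv2.resize(m[105:225,70:230],None,fx=5,fy=5,interpolation=2))
g=cv2.cvtColor(m,cv2.COLOR_BGR2GRAY).astype(int)
for r in(180,190,197):print(r,[(i,g[r,i]-g[r,i-1]) for i in range(80,182) if abs(g[r,i]-g[r,i-1])>18])
for c in(120,150):print(c,[(i,g[i,c]-g[i-1,c]) for i in range(105,222) if abs(g[i,c]-g[i-1,c])>15])
def t(px,z):
    P=onz('wrist',px,z,s);return P.round(4)
print('well',t([(114,180),(165.5,180),(115,168.5),(165,168.5)],.07))
print('key',t([(138,174),(164,174),(138.5,200),(165.5,200)],.042),t([(138,174),(164,174),(138.5,200),(165.5,200)],.042).mean(0))
```

```text
180 [(113, np.int64(-48)), (114, np.int64(-42)), (137, np.int64(76)), (138, np.int64(31)), (163, np.int64(-22)), (164, np.int64(-58)), (165, np.int64(53)), (177, np.int64(27))]
190 [(81, np.int64(-45)), (82, np.int64(-68)), (83, np.int64(25)), (114, np.int64(-38)), (115, np.int64(-44)), (138, np.int64(88)), (139, np.int64(23)), (164, np.int64(-48)), (165, np.int64(-22)), (166, np.int64(47)), (178, np.int64(32))]
197 [(81, np.int64(-45)), (82, np.int64(-36)), (115, np.int64(-43)), (116, np.int64(-41)), (138, np.int64(21)), (139, np.int64(87)), (165, np.int64(-70)), (166, np.int64(32)), (167, np.int64(28)), (178, np.int64(21))]
120 [(138, np.int64(-32)), (139, np.int64(19)), (140, np.int64(17)), (168, np.int64(-30)), (169, np.int64(-42)), (170, np.int64(-21)), (217, np.int64(19)), (218, np.int64(52)), (219, np.int64(23))]
150 [(116, np.int64(-16)), (138, np.int64(-16)), (168, np.int64(-38)), (169, np.int64(-58)), (170, np.int64(-35)), (172, np.int64(17)), (173, np.int64(18)), (174, np.int64(76)), (175, np.int64(34)), (199, np.int64(-36)), (200, np.int64(-69)), (201, np.int64(-46)), (203, np.int64(18)), (208, np.int64(-16)), (209, np.int64(-16))]
well [[0.5774 0.1001 0.07  ]
 [0.5631 0.1453 0.07  ]
 [0.5666 0.0989 0.07  ]
 [0.5528 0.1423 0.07  ]]
key [[0.5735 0.1106 0.042 ]
 [0.5655 0.1358 0.042 ]
 [0.6005 0.1168 0.042 ]
 [0.5919 0.1437 0.042 ]] [0.58285  0.126725 0.042   ]
```

View pics/wrist3z.png

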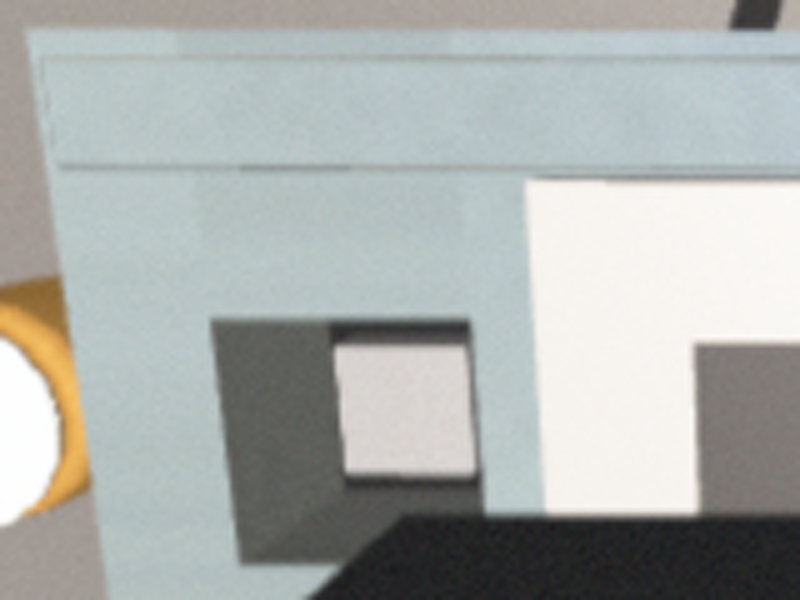

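The top view (.584,.126) and the wrist view (.583,.127) agree on the key. Moving over it.

```bash
python3 -c "
from h import *
go([.5835,.1265,.11])"
```

```text
t 6.7 pos [0.5547 0.2224 0.152 ] F [-0.3  0.6  0.2] w 0.001 yaw 17.58 x [-1.e-03  3.e-04 -1.e+00]
tool delta units [ 0.1398 -0.3338 -0.0049]
```

```bash
python3 -m jog '[{"rot":[0,0,0],"travel":[0,-0.1,-0.0015],"jaw":1},{"rot":[0,0,0],"travel":[0,-0.1,-0.0015],"jaw":1},{"rot":[0,0,0],"travel":[0,-0.1,-0.0015],"jaw":1},{"rot":[0,0,0],"travel":[0.05,-0.034,0],"jaw":1},{"rot":[0,0,0],"travel":[0.09,0,0],"jaw":1},{"rot":[0,0,0],"travel":[0,0,0],"jaw":1},{"rot":[0,0,0],"travel":[0,0,0],"jaw":1}]'
python3 - <<'E'
from h import *
go([.5835,.1265,.05])
im=ctrl.get_image('side')[:,:,::-1]; cv2.imwrite('pics/side4z.png',cv2.resize(im[100:215,165:305],None,fx=5,fy=5,interpolation=cv2.INTER_CUBIC))
im=ctrl.get_image('wrist')[:,:,::-1]; cv2.imwrite(f'pics/wrist4.png',im)
E
```

```text
time: 7.4
position: [0.583, 0.1271, 0.1089]
tool_rot: [-0.241, 1.561, 0.242]
ft_force: [-0.8, -0.0, -0.3]
grip_width: 0.003
t 7.4 pos [0.583  0.1271 0.1089] F [-0.8 -0.  -0.3] w 0.003 yaw 17.62 x [-3.2e-03 -2.0e-04 -1.0e+00]
tool delta units [ 0.1962 -0.0025  0.0018]
```

View pics/side4z.png

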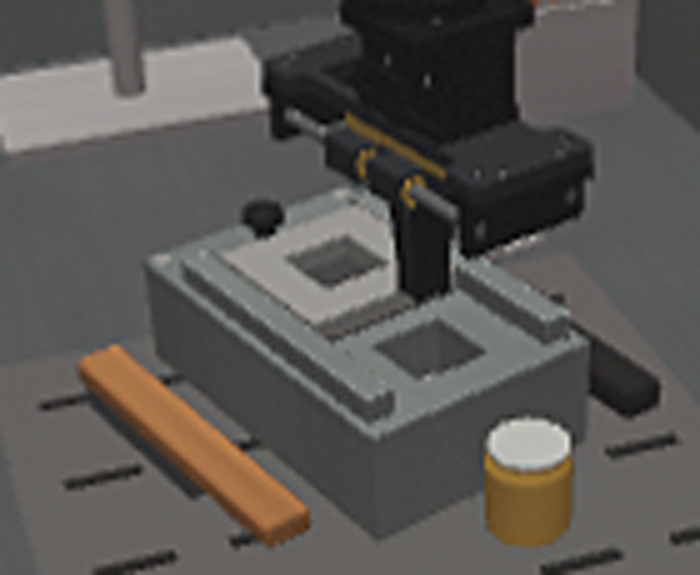

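View pics/wrist4.png

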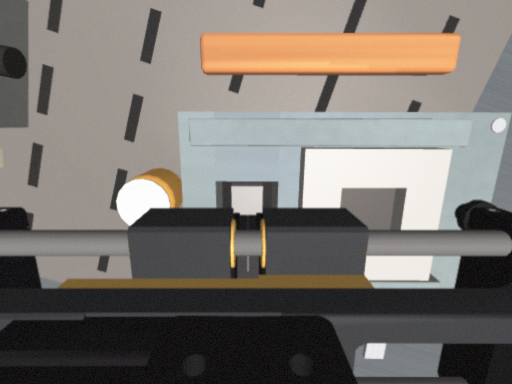

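The fingers are centred over the key: the wrist view shows the key at columns 232–263 and the fingers at 248. Descending, slowly near the key.

```bash
python3 -m jog '[{"rot":[0,0,0],"travel":[0.06,-0.001,0.001],"jaw":1},{"rot":[0,0,0],"travel":[0.07,-0.001,0.001],"jaw":1},{"rot":[0,0,0],"travel":[0.06,0,0],"jaw":1},{"rot":[0,0,0],"travel":[0,0,0],"jaw":1},{"rot":[0,0,0],"travel":[0,0,0],"jaw":1}]'
python3 -m jog '[{"rot":[0,0,0],"travel":[0.012,0,0],"jaw":1},{"rot":[0,0,0],"travel":[0.01,0,0],"jaw":1},{"rot":[0,0,0],"travel":[0.01,0,0],"jaw":1},{"rot":[0,0,0],"travel":[0,0,0],"jaw":1}]'
python3 -c "
from h import *
go([.5835,.1265,.036])"
```

```text
time: 8.0
position: [0.5856, 0.1261, 0.0544]
tool_rot: [-0.24, 1.556, 0.241]
ft_force: [0.1, -0.3, 0.4]
grip_width: 0.005
time: 8.4
position: [0.5849, 0.1254, 0.0436]
tool_rot: [-0.24, 1.558, 0.24]
ft_force: [0.1, 0.5, -0.3]
grip_width: 0.002
t 8.4 pos [0.5849 0.1254 0.0436] F [ 0.1  0.5 -0.3] w 0.002 yaw 17.53 x [-3.e-04 -0.e+00 -1.e+00]
tool delta units [ 0.0252  0.0048 -0.0034]
```

```bash
python3 -m jog '[{"rot":[0,0,0],"travel":[0.009,0,0],"jaw":1},{"rot":[0,0,0],"travel":[0.009,0,0],"jaw":1},{"rot":[0,0,0],"travel":[0,0,0],"jaw":1}]'
python3 -m jog '[{"rot":[0,0,0],"travel":[0.007,0,0],"jaw":1},{"rot":[0,0,0],"travel":[0,0,0],"jaw":1}]'
python3 -m jog '[{"rot":[0,0,0],"travel":[0.007,0,0],"jaw":1},{"rot":[0,0,0],"travel":[0,0,0],"jaw":1}]'
```

```text
time: 8.7
position: [0.5854, 0.1255, 0.0385]
tool_rot: [-0.24, 1.557, 0.24]
ft_force: [-0.1, -0.2, 3.4]
grip_width: 0.002
time: 8.9
position: [0.5854, 0.1255, 0.0366]
tool_rot: [-0.24, 1.557, 0.24]
ft_force: [-0.4, 0.1, 4.3]
grip_width: 0.004
time: 9.1
position: [0.5855, 0.1255, 0.0363]
tool_rot: [-0.24, 1.557, 0.24]
ft_force: [-5.0, -1.6, 14.6]
grip_width: 0.006
```

The key is on its hard stop (14.6 N, z stalled at 36.3 mm). I'll hold it briefly, then lift out.

```bash
python3 -m jog '[{"rot":[0,0,0],"travel":[0,0,0],"jaw":1},{"rot":[0,0,0],"travel":[0,0,0],"jaw":1},{"rot":[0,0,0],"travel":[0,0,0],"jaw":1}]'
python3 -m jog '[{"rot":[0,0,0],"travel":[-0.01,0,0],"jaw":1},{"rot":[0,0,0],"travel":[-0.03,0,0],"jaw":1},{"rot":[0,0,0],"travel":[-0.06,0,0],"jaw":1},{"rot":[0,0,0],"travel":[-0.08,0,0],"jaw":1},{"rot":[0,0,0],"travel":[-0.1,0,0],"jaw":1},{"rot":[0,0,0],"travel":[-0.1,0,0],"jaw":1},{"rot":[0,0,0],"travel":[0,0,0],"jaw":1}]'
python3 - <<'E'
from h import *
im=ctrl.get_image('wrist')[:,:,::-1]; cv2.imwrite(f'pics/wrist5.png',im)
# cup centre when open: box y=+20
go([.5634-.3012*.020,.1929+.9536*.020,.12])
E
```

```text
time: 9.4
position: [0.5855, 0.1255, 0.0362]
tool_rot: [-0.24, 1.557, 0.241]
ft_force: [-4.2, -1.4, 14.8]
grip_width: 0.005
time: 10.1
position: [0.5878, 0.126, 0.1528]
tool_rot: [-0.239, 1.55, 0.241]
ft_force: [-0.5, 0.6, -0.7]
grip_width: 0.001
t 10.15 pos [0.5864 0.1257 0.1504] F [-0.4 -0.  -0.4] w 0.004 yaw 17.53 x [ 0.004   0.0013 -1.    ]
tool delta units [ 0.1013  0.3033 -0.0063]
```

View pics/wrist5.png

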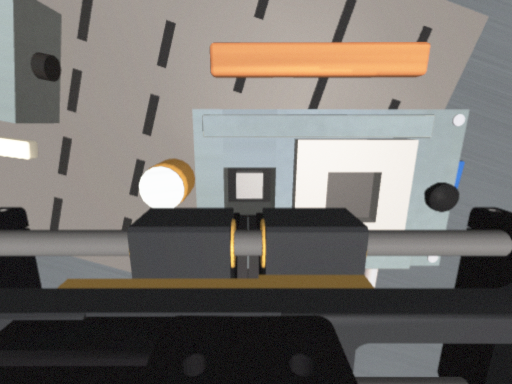

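The key is back up, at (250,186) and the same size as before, and the shutter is still open. Moving over the cup and lowering.

```bash
python3 -m jog '[{"rot":[0,0,0],"travel":[0,0.1,-0.002],"jaw":1},{"rot":[0,0,0],"travel":[0,0.1,-0.002],"jaw":1},{"rot":[0,0,0],"travel":[0,0.1,-0.001],"jaw":1},{"rot":[0,0,0],"travel":[0.05,0.003,0],"jaw":1},{"rot":[0,0,0],"travel":[0.08,0,0],"jaw":1},{"rot":[0,0,0],"travel":[0,0,0],"jaw":1},{"rot":[0,0,0],"travel":[0,0,0],"jaw":1}]'
python3 -c "
from h import *
go([.5574,.2120,.0775])"
```

```text
time: 10.85
position: [0.5555, 0.2105, 0.1078]
tool_rot: [-0.241, 1.56, 0.239]
ft_force: [0.6, -0.3, 0.6]
grip_width: 0.007
t 10.85 pos [0.5555 0.2105 0.1078] F [ 0.6 -0.3  0.6] w 0.007 yaw 17.48 x [-0.0027 -0.0017 -1.    ]
tool delta units [0.1011 0.003  0.0078]
```

```bash
python3 -m jog '[{"rot":[0,0,0],"travel":[0.035,0.002,0.005],"jaw":1},{"rot":[0,0,0],"travel":[0.04,0,0],"jaw":1},{"rot":[0,0,0],"travel":[0.025,0,0],"jaw":1},{"rot":[0,0,0],"travel":[0,0,0],"jaw":1},{"rot":[0,0,0],"travel":[0,0,0],"jaw":1}]'
python3 - <<'E'
from h import *
im=ctrl.get_image('wrist')[:,:,::-1]; cv2.imwrite(f'pics/wrist6.png',im)
im=ctrl.get_image('side')[:,:,::-1]; cv2.imwrite('pics/side6z.png',cv2.resize(im[100:215,165:305],None,fx=5,fy=5,interpolation=cv2.INTER_CUBIC))
go([.5842,.1271,.0775])
E
```

```text
time: 11.35
position: [0.5575, 0.2125, 0.079]
tool_rot: [-0.24, 1.558, 0.24]
ft_force: [0.0, -0.2, -0.1]
grip_width: 0.007
t 11.45 pos [0.5579 0.2128 0.0796] F [-0.6  0.6 -0.7] w 0.005 yaw 17.53 x [ 7.e-04  4.e-04 -1.e+00]
tool delta units [ 0.007  -0.2989 -0.0024]
```

View pics/side6z.png

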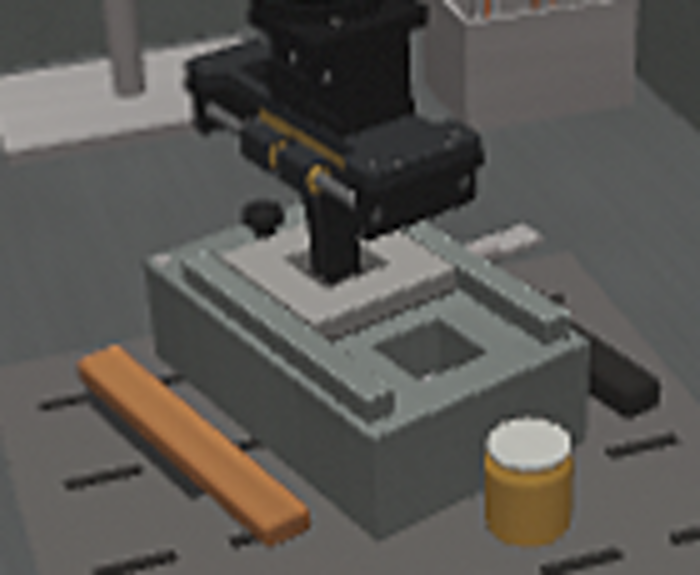

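The side view (fingers at (335,255)) shows the fingertips inside the cup. Pushing shut along −y.

```bash
python3 -m jog '[{"rot":[0,0,0],"travel":[0.006,-0.02,0],"jaw":1},{"rot":[0,0,0],"travel":[0,-0.03,0],"jaw":1},{"rot":[0,0,0],"travel":[0,-0.04,0],"jaw":1},{"rot":[0,0,0],"travel":[0,-0.04,0],"jaw":1},{"rot":[0,0,0],"travel":[0,-0.04,0],"jaw":1},{"rot":[0,0,0],"travel":[0,-0.04,0],"jaw":1},{"rot":[0,0,0],"travel":[0,-0.035,0],"jaw":1},{"rot":[0,0,0],"travel":[0,-0.025,0],"jaw":1}]'
python3 -m jog '[{"rot":[0,0,0],"travel":[0,-0.014,0],"jaw":1},{"rot":[0,0,0],"travel":[0,-0.008,0],"jaw":1},{"rot":[0,0,0],"travel":[0,0,0],"jaw":1}]'
python3 -m jog '[{"rot":[0,0,0],"travel":[0,-0.007,0],"jaw":1},{"rot":[0,0,0],"travel":[0,0,0],"jaw":1}]'
python3 -c "
from h import *
go([.5842,.1271,.0775])"
```

```text
time: 12.25
position: [0.5824, 0.1339, 0.0775]
tool_rot: [-0.24, 1.557, 0.239]
ft_force: [-0.3, 2.0, 0.6]
grip_width: 0.006
time: 12.55
position: [0.5841, 0.1283, 0.0774]
tool_rot: [-0.241, 1.557, 0.239]
ft_force: [-0.1, -0.3, 0.3]
grip_width: -0.001
time: 12.75
position: [0.5844, 0.1276, 0.0773]
tool_rot: [-0.24, 1.558, 0.241]
ft_force: [-0.3, 1.3, 0.7]
grip_width: 0.011
t 12.75 pos [0.5844 0.1276 0.0773] F [-0.3  1.3  0.7] w 0.011 yaw 17.56 x [-2.e-04  4.e-04 -1.e+00]
tool delta units [-0.0005 -0.0014 -0.0011]
```

```bash
python3 -m jog '[{"rot":[0,0,0],"travel":[0,-0.007,0],"jaw":1},{"rot":[0,0,0],"travel":[0,0,0],"jaw":1}]'; python3 -m jog '[{"rot":[0,0,0],"travel":[0,-0.007,0],"jaw":1},{"rot":[0,0,0],"travel":[0,0,0],"jaw":1}]'
```

```text
time: 12.95
position: [0.5844, 0.1275, 0.0774]
tool_rot: [-0.239, 1.558, 0.244]
ft_force: [-1.9, 5.2, 1.5]
grip_width: 0.0
time: 13.15
position: [0.5844, 0.1275, 0.0774]
tool_rot: [-0.238, 1.559, 0.246]
ft_force: [-2.9, 7.2, 1.8]
grip_width: 0.005
```

The force reached 8 N with no motion. The contact-to-contact travel of 103 mm equals 75 + 46 − 18 (finger width), so the full stroke was covered. Backing off and retreating.

```bash
python3 -m jog '[{"rot":[0,0,0],"travel":[0,0.04,0],"jaw":1},{"rot":[0,0,0],"travel":[0,0,0],"jaw":1},{"rot":[0,0,0],"travel":[-0.05,0,0],"jaw":1},{"rot":[0,0,0],"travel":[-0.1,0,0],"jaw":1},{"rot":[0,0,0],"travel":[-0.1,0,0],"jaw":1},{"rot":[0,0,0],"travel":[-0.1,0,0],"jaw":1},{"rot":[0,0,0],"travel":[-0.1,0,0],"jaw":1},{"rot":[0,0,0],"travel":[0,0,0],"jaw":1}]'
python3 -m jog '[{"rot":[0,0,0],"travel":[0,0.12,0],"jaw":1},{"rot":[0,0,0],"travel":[0,0.12,0],"jaw":1},{"rot":[0,0,0],"travel":[0,0.12,0],"jaw":1},{"rot":[0,0,0],"travel":[0,0.12,0],"jaw":1},{"rot":[0,0,0],"travel":[0,0.12,0],"jaw":1},{"rot":[0,0,0],"travel":[0,0.12,0],"jaw":1},{"rot":[0,0,0],"travel":[0,0,0],"jaw":1},{"rot":[0,0,0],"travel":[0,0,0],"jaw":1}]'
python3 - <<'E'
from h import *
im=ctrl.get_image('top')[:,:,::-1]; cv2.imwrite(f'pics/top7.png',im)
cv2.imwrite('pics/top7z.png',cv2.resize(im[130:250,125:250],None,fx=5,fy=5,interpolation=2))
go([.58,.13,.1])
im=ctrl.get_image('side')[:,:,::-1]; cv2.imwrite('pics/side7z.png',cv2.resize(im[130:215,175:305],None,fx=6,fy=6,interpolation=cv2.INTER_CUBIC))
E
```

```text
time: 13.95
position: [0.5855, 0.1337, 0.2189]
tool_rot: [-0.238, 1.547, 0.239]
ft_force: [-0.1, 0.0, -0.2]
grip_width: 0.007
time: 14.75
position: [0.5172, 0.3405, 0.2124]
tool_rot: [-0.242, 1.557, 0.24]
ft_force: [0.2, -0.2, 0.0]
grip_width: 0.003
t 14.8 pos [0.5179 0.3391 0.2125] F [ 0.2 -0.7  0. ] w 0.007 yaw 17.46 x [ 8.0e-04 -1.5e-03 -1.0e+00]
tool delta units [ 0.3762 -0.7262 -0.0119]
```

View pics/top7z.png

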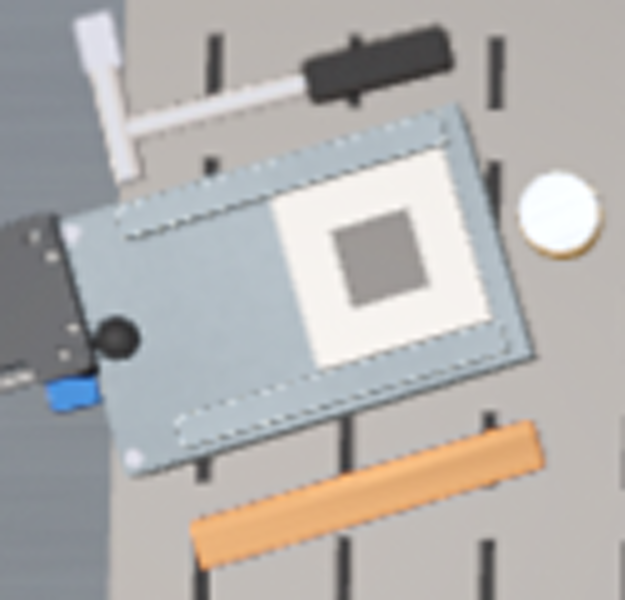

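View pics/side7z.png

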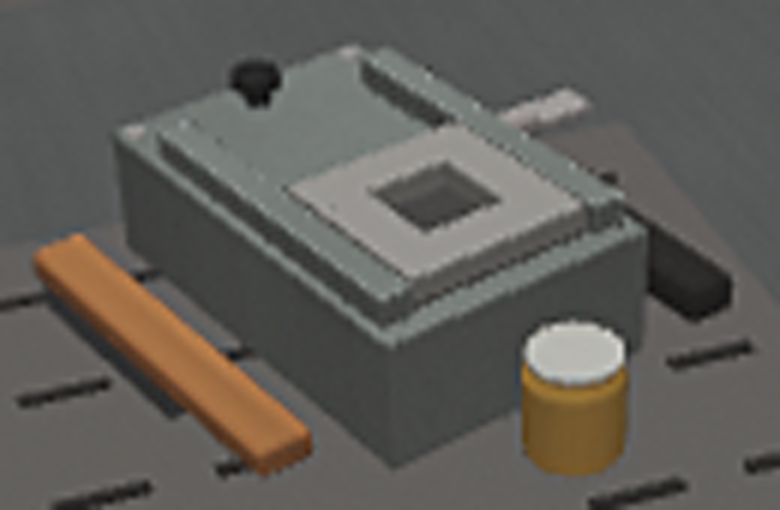

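The top view shows the shutter at its shut end: the cup centre went from (373,260) to (380,258), about 5 mm past the start, which matches y −55. The brush, tin, hammer and stop button are where they were, and the arm is clear. Handing in.

```bash
python3 -c "
from bench import ctrl
print(ctrl.close_job(), ctrl.get_state()['time'])"
```

```text
the job is handed in; nothing more can be done
the job is handed in; nothing more can be done
```

The fume extractor's reset key has been pressed and the shutter is shut again. I handed the job in just after 14.9 s, with the arm clear of everything; no verdict is reported.

- **Shutter open:** with closed fingertips in the cup, I pushed it to the hard stop. The force rose to about 9 N with no further motion, and pictures from two cameras showed the well clear.
- **Reset key:** I pressed it until the tip stalled at 36.3 mm with about 15 N, which matches fully down at 36 mm, and held it there about 0.4 s. A wrist picture after I lifted out showed the key back up.
- **Shutter shut:** I pushed it back to the other stop, where the force reached about 8 N with no motion. The 103 mm between the two contact points fits the full 75 mm stroke, if the closed fingertips are 18 mm wide.
- **Last checks:** top and side pictures show the shutter about 5 mm past where it started, at the shut position. The stop button, brush, hammer and tin look unmoved. The magnet block was partly hidden behind the gripper in the top view. I did not compare the lamp box, its key, the coupon or the soapstone case at the end, but the arm never went near them.
- **One disagreement:** the first contact came about 6 mm later than I expected for 30 mm wide fingers. I therefore placed the key from the pictures, and the top and wrist views agreed on it within 2 mm.

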